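# Stack the instrument cases

### The job

Put the small aluminium instrument cases away in one neat pile: stack the two flat cases, in either order, on top of the deep one, edges flush and with all three clasps at the same end. Set each one down gently rather than dropping it, and leave the deep case and the other things on the bench where they are.

Things in the scene. Friction and masses are not known exactly. Their poses are not given: they have to be found in the camera images.
- flat_case_a: flat instrument case: closed bare-aluminium box with small drilled holes, flat lid and sides, 112 long (x) x 56 wide (y) x 20 mm high (z), 0.16 kg; a dark steel clasp sticks out 6 mm from its -x end, two small hinge barrels 3 mm from its +x end. Origin at the centre of its underside. Grip it across its 56 mm width. Loose, lies right way up on the bench; the two flat cases are alike
- flat_case_b: flat instrument case: closed bare-aluminium box with small drilled holes, flat lid and sides, 112 long (x) x 56 wide (y) x 20 mm high (z), 0.16 kg; a dark steel clasp sticks out 6 mm from its -x end, two small hinge barrels 3 mm from its +x end. Origin at the centre of its underside. Grip it across its 56 mm width. Loose, lies right way up on the bench; the two flat cases are alike
- deep_case: deep instrument case, same make and same 112 (x) x 56 (y) outline as the flat cases but 38 mm high (z), about 0.4 kg; clasp at its -x end. Origin at the centre of its underside; its flat top lies 38 mm above it. Loose, lies right way up on the bench; any of the three cases may be the left, middle or right one
- flat_case_a_clasp (a point): middle of that flat case's clasp, 58 mm from the case's centre along its -x, 11.5 mm above its underside
- flat_case_b_clasp (a point): middle of that flat case's clasp, 58 mm from the case's centre along its -x, 11.5 mm above its underside
- deep_case_clasp (a point): middle of the deep case's clasp, 58 mm from the case's centre along its -x, 29.5 mm above its underside
- tape_reel: bystander: reel of sticking plaster lying flat, 66 across x 25 mm high, behind the cases; origin at the centre of its underside, loose
- spirit_bottle: bystander: small white-capped bottle, 48 across x 88 mm high, to the right; origin at the centre of its underside, loose
- rubber_stamp: bystander: wooden hand stamp standing on its face, 27 x 54 x 75 mm high, to the left; origin at the centre of its underside, loose
Not all that is in view belongs to the job. What is shaped like the flat_case_b but green or purple is not meant.

How it is judged:
At the end, for the whole second after the job is handed in: Both flat cases lie level and at rest on the deep case, one on the other, either order, each centred over it within 8 mm and parallel within 0.12 rad, clasps at the same end; the deep case lies level on the bench within 25 mm of its start; the fingers have let go (horizontal distance between each of flat_case_a, flat_case_b and deep_case below 0.008 m and angle between the x axis of each of flat_case_a, flat_case_b and the x axis of deep_case, either way round below 0.12 rad and x of each of flat_case_a_clasp, flat_case_b_clasp in the frame of deep_case below 0 m and angle between each of flat_case_a, flat_case_b's own z axis and vertical below 0.06 rad and linear speed of each of flat_case_a, flat_case_b below 0.02 m/s and contact force between each of flat_case_a, flat_case_b and the fingers below 0.1 N and ((z of flat_case_a in the frame of deep_case between 0.034 and 0.042 m and z of flat_case_b in the frame of deep_case between 0.053 and 0.063 m) or (z of flat_case_b in the frame of deep_case between 0.034 and 0.042 m and z of flat_case_a in the frame of deep_case between 0.053 and 0.063 m)) and angle between deep_case's own z axis and vertical below 0.05 rad and distance of deep_case from where it was at the start of the episode below 0.025 m and height (world z) of deep_case below 0.006 m); the robot touches nothing.
It fails at once if a flat case is dropped (moves faster than 0.5 m/s while the fingers do not touch it) ((linear speed of flat_case_a above 0.5 m/s and contact force between flat_case_a and the fingers below 0.01 N) or (linear speed of flat_case_b above 0.5 m/s and contact force between flat_case_b and the fingers below 0.01 N)).
It fails at once if a bystander is moved by more than 30 mm or tipped over (distance of any of tape_reel, spirit_bottle, rubber_stamp from where it was at the start of the episode above 0.03 m or angle between any of tape_reel, spirit_bottle, rubber_stamp's own z axis and vertical above 0.5 rad).
It also fails if it takes over 51 s, if anything falls off the work surface, if the arm or the gripper's body presses on something with over 40 N, if the wrist force passes 120 N, or if a joint passes its speed limit or range.

### The arm

A 6-joint arm with a two-finger parallel gripper is mounted at the origin on a cart in front of the work surface, level with it; the furniture and walls round the work are solid. World frame = base frame: x ahead of the robot, y to its left, z up, the work surface at z = 0. Lengths are in m, angles in rad, forces in N, time in s.
With the tool pointing down it reaches from about 0.4 to 0.825 m from the base axis. Payload 7 kg.
Tool frame: the origin (TCP) lies between the finger pads; the fingertips stand 11 mm ahead of it and the grasp point (between the pads) lies 8 mm behind it; z points along the fingers, y is the line along which they close (so a half turn about z gives the same grasp; the last joint's range is limited). The gripper opens to 88 mm and grips with 3 to 60 N. Pads are 19 mm wide; open, the fingers measure 130 mm over their backs; the gripper's body (78 mm by 193 mm) begins 47 mm behind the grasp point.
Start: joints at [1.526, 0.359, 0.012, 0, -1.224, -0.288], TCP at [0.221, 0.638, 0.238] pointing down, gripper open.
Joint ranges: [-3.07, 3.07], [-1.43, 2.12], [-1.02, 1.25], [-3.03, 1.67], [-3.05, -0], [-3.03, 3.03]. Speed limits (rad/s): [2.39, 2.39, 3.01, 3.14, 3.14, 3.14].

### API

Orientations are given as a unit quaternion [x, y, z, w].
In Python, from cell import arm, camera, camera_params gives the robot as it stands. The module is installed in compiled form; this text tells all that it offers.
- The arm moves only by the tool send_path, called as name([rows], argument=value, ...), one row to a line, values as JSON. Schema: {"type":"object","properties":{"deltas":{"type":"array","items":{"type":"array","items":{"type":"array","items":{"type":"number"},"minItems":5,"maxItems":5},"minItems":1,"maxItems":10},"minItems":1,"maxItems":1},"only":{"type":"string"},"quiet":{"type":"boolean"},"lines":{"type":"string"}},"required":["deltas"],"additionalProperties":false}. deltas is a list that holds a single list of rows (three levels of brackets), with 1 to 10 rows, each of 5 numbers: dx, dy, dz in normalised numbers (1 is 0.8 m), then a turn about the tool's z in parts of the range, where 1.0 means 4 rad, then the opening from 0.0 (shut) to 1.0 (fully open); each row is the pose to reach, as a shift and turn from the pose commanded when the call began, along the tool's axes at that moment; what a row does not reach only later rows make up. A row lasts 1/8 s, in which the tool goes at most 0.0625 m and 0.188 rad, less where a joint would pass 70% of its speed; a pose out of reach is approached as far as the arm can. The fingers move at their own pace and stop on an object; the grip force is fixed at half the most. Time passes only in rows, so rows that do not move let the fingers close. The tool returns the time, the measured TCP pose, the force, the opening and the grip force at its end. only (a regular expression) keeps the lines of the reply that match it, lines (a string "A,B") keeps lines A to B, and quiet returns only ok. Input that does not fit is refused with a message, and nothing moves.
- arm.get_obs(): the state, without advancing time (a new reading comes with each control period).
- camera(name): name is "scene" or "top" or "wrist"; returns the picture (400x640x3 uint8, red, green, blue); there is no depth.
- camera_params(name): a dict with "fx", "fy", "cx", "cy" (pixels), "cam_to_world" (4x4, takes a point from camera to world coordinates). Camera axes: x right, y down, z forward; pixel columns grow to the right and rows downward; lengths in m; the calibration is good to about 2 mm. A picture is of the moment at which its call begins: read the wrist's pose just before it. camera_params takes no time and is no camera call; for the wrist camera it gives the pose at the moment of the call.
- arm.close_job(): hands the job in; it is judged then, once.
The state is a dict: "time_s": time; "joint_positions": joint angles; "joint_velocities": joint speeds; "joint_efforts": joint torques, N m; "position": TCP position; "ee_rot": TCP orientation; "wrist_force": force on the tool from outside, world axes, zero at the start; "ft_torque": the same for the moment, N m; "grip_width": opening from 0.0 (shut) to 1.0 (fully open); "grasp_force": force on a finger pad.
Only numpy, scipy, OpenCV 4.12 (cv2) and the standard library are available. Lean on these libraries where they do the work, as an engineer would, in place of code of your own. Each camera call takes 0.05 s, during which the arm holds its last target. There are 200 camera calls.

## Working session

There is one attempt and no reset: what is moved stays moved. The work goes in short steps, Python scripts to look and compute and a tool call to move; the robot and the scene stay as the last step left them, time stands still between calls to the robot, and variables do not carry over. Pictures are saved under pics/ and viewed, at most 10 in all, crops included, and the job is handed in when it is done.

```bash
mkdir -p pics
```

Run:
```python
from cell import arm,camera,camera_params
import cv2,numpy as np
for n in("scene","top"):
    im=camera(n); cv2.imwrite(f"pics/{n}0.png",im[:,:,::-1]); p=camera_params(n); print(n,p["fx"],p["cx"],p["cy"],np.round(p["cam_to_world"],4).tolist())
o=arm.get_obs(); print(o["time_s"],o["position"],o["ee_rot"],o["grip_width"])
```

```text
scene 431.5295203236255 317.10280752386535 203.51142668187072 [[0.5748, -0.5921, 0.5648, -0.145], [-0.8182, -0.4064, 0.4066, -0.5491], [-0.0112, -0.6959, -0.7181, 0.9858], [0.0, 0.0, 0.0, 1.0]]
top 476.6036426462954 316.4756212557219 197.8404226485759 [[-0.0216, -0.9975, 0.0666, 0.4582], [-0.9998, 0.0217, -0.0004, -0.0229], [-0.001, -0.0666, -0.9978, 1.8258], [0.0, 0.0, 0.0, 1.0]]
0.1 [0.22042335 0.63755742 0.23672349] [ 9.86179225e-01 -1.65680393e-01 -3.73081115e-05  7.36294244e-04] 0.9971933147635195
```

View pics/top0.png

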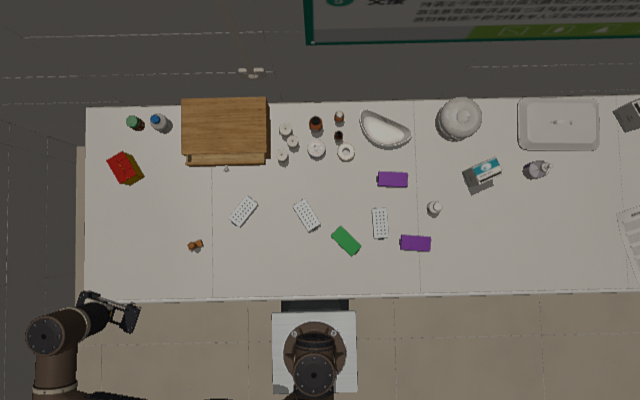

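View pics/scene0.png

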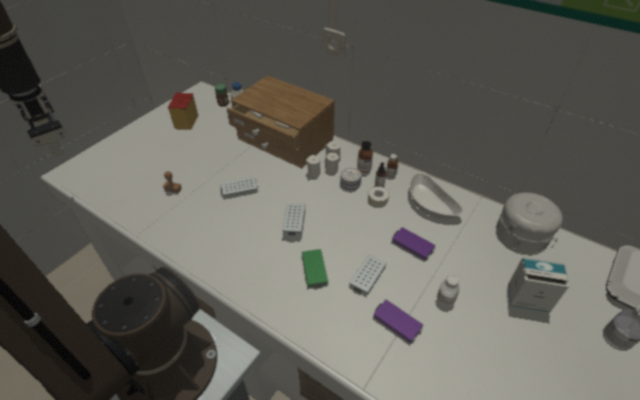

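The three bare-aluminium boxes with drilled holes are at top-view (243,211), (306,215) and (380,223). The green box (346,240) and the purple ones (392,180) and (415,243) are decoys. The bystanders are the reel (345,153), the bottle (434,208) and the stamp (195,244). Next I'll enlarge the three cases in both views to tell the deep one from the flat ones and find the clasp ends.

Run:
```python
import cv2,numpy as np
t=cv2.imread("pics/top0.png");s=cv2.imread("pics/scene0.png")
f=lambda im,c,r:cv2.resize(im[r-25:r+25,c-25:c+25],(260,260),interpolation=cv2.INTER_CUBIC)
a=np.hstack([f(t,243,211),f(t,306,215),f(t,380,223)]);b=np.hstack([f(s,239,188),f(s,293,220),f(s,368,273)])
cv2.imwrite("pics/crop1.png",np.vstack([a,b]))
```

```text
(no output)
```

View pics/crop1.png

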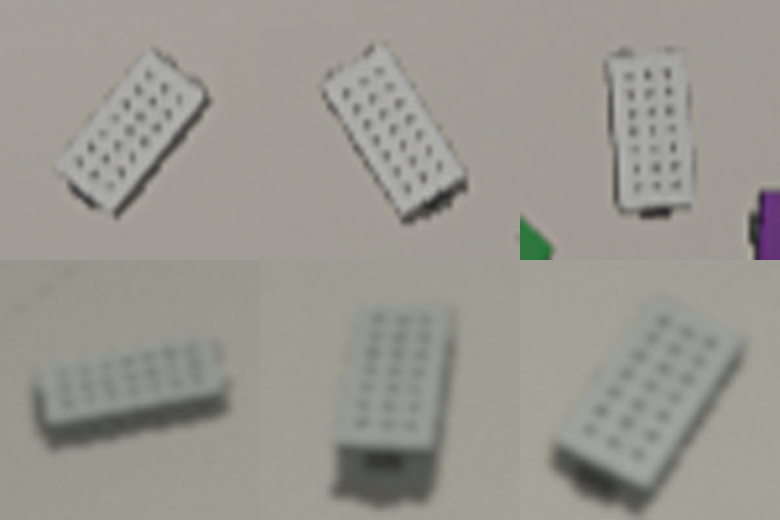

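The middle case (306,215) shows a clearly taller end face, so it is the deep one; left and right are the flat cases. The dark clasps appear at the near end of the middle case (lower right) and the right case (bottom). On the left case it is at the lower left, to be confirmed with the wrist camera. Next I'll triangulate the top faces.

Create h.py:
```python
import numpy as np
from cell import arm,camera,camera_params
from scipy.spatial.transform import Rotation as R
def ray(P,u,v):
    T=np.array(P["cam_to_world"]); d=T[:3,:3]@[(u-P["cx"])/P["fx"],(v-P["cy"])/P["fy"],1]
    return T[:3,3],d/np.linalg.norm(d)
def onz(P,u,v,z):
    o,d=ray(P,u,v); return o+d*(z-o[2])/d[2]
def tri(obs):
    A=0;b=0
    for P,u,v in obs:
        o,d=ray(P,u,v); M=np.eye(3)-np.outer(d,d); A=A+M; b=b+M@o
    return np.linalg.solve(A,b)
def proj(P,X):
    c=np.linalg.inv(P["cam_to_world"])@np.append(X,1); return P["cx"]+P["fx"]*c[0]/c[2],P["cy"]+P["fy"]*c[1]/c[2]
def tool(): # pos, R
    o=arm.get_obs(); return np.array(o["position"]),R.from_quat(o["ee_rot"]).as_matrix()
```

Run:
```python
from h import *
t,s,w=map(camera_params,("top","scene","wrist"))
for n,a,b in(("L",(243.8,211.2),(239.4,186.5)),("M",(306.6,215.4),(294.3,217.1)),("R",(380.4,223.2),(368,273))):
    print(n,tri([(t,*a),(s,*b)]).round(3))
for n,c,e in(("L",(-95,118),.02),("M",(84,132),.038),("R",(10,153),.02)):
    x=onz(t,300,210,e);y=onz(t,300+c[0]/5.2,210+c[1]/5.2,e);print(n,np.linalg.norm(y-x).round(3),"clasp dir",np.arctan2(*(y-x)[[1,0]]).round(3))
p,Q=tool(); W=np.array(w["cam_to_world"]); print(p.round(3),Q.round(3).tolist()); print("cam in tool",(Q.T@(W[:3,3]-p)).round(3),(Q.T@W[:3,:3]).round(3).tolist(),w["fx"])
```

```text
L [0.535 0.252 0.019]
M [0.514 0.013 0.039]
R [ 0.478 -0.264  0.021]
L 0.11 clasp dir 2.444
M 0.113 clasp dir -2.595
R 0.111 clasp dir -3.096
[0.22  0.638 0.237] [[0.945, -0.327, -0.0], [-0.327, -0.945, -0.001], [0.0, 0.001, -1.0]]
cam in tool [ 0.077 -0.001 -0.147] [[0.0, -0.958, -0.285], [1.0, 0.0, 0.001], [-0.001, -0.285, 0.958]] 351.85550961576007
```

Heights come out at 19, 39 and 21 mm and lengths at about 111 mm, which matches the text. I'll fly over the left flat case to look, aligned with it.

Careful with the scale: shifts go in shares of 0.8 m and turns go in shares of 4 rad. That gives: 0.424 m / 0.8 = 0.53, 0.262 m / 0.8 = 0.3275, 0.365 rad / 4 = 0.0913.

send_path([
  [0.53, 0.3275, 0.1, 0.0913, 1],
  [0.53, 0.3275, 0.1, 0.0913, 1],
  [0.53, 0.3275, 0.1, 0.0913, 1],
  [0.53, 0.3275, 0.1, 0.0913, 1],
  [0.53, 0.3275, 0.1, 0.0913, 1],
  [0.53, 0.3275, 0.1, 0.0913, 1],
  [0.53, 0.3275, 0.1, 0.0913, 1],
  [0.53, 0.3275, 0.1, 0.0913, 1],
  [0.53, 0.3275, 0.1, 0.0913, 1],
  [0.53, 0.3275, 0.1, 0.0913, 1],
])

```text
refused: deltas: the value is too long (schema: maxItems 1). Nothing was moved.
```

The error is about the shape of the input: a list holding one list of rows, three levels of brackets. Fixing that and sending the same move.

send_path([
  [[0.53, 0.3275, 0.1, 0.0913, 1], [0.53, 0.3275, 0.1, 0.0913, 1], [0.53, 0.3275, 0.1, 0.0913, 1], [0.53, 0.3275, 0.1, 0.0913, 1], [0.53, 0.3275, 0.1, 0.0913, 1], [0.53, 0.3275, 0.1, 0.0913, 1], [0.53, 0.3275, 0.1, 0.0913, 1], [0.53, 0.3275, 0.1, 0.0913, 1], [0.53, 0.3275, 0.1, 0.0913, 1], [0.53, 0.3275, 0.1, 0.0913, 1]],
])

```text
time_s: 1.35
position: [0.5357, 0.2512, 0.1571]
ee_rot: [0.939, -0.343, -0.0, 0.0]
wrist_force: [-0.8, 0.8, -0.5]
grip_width: 0.999
grasp_force: 0.0
```

Run:
```python
from h import *
import cv2
p,Q=tool();w=camera_params("wrist");im=camera("wrist");cv2.imwrite("pics/wL.png",im[:,:,::-1]);np.save("wL.npy",w)
print(p.round(4),Q.round(3)[:2,0],arm.get_obs()["joint_velocities"].round(3))
```

```text
[0.5357 0.2512 0.1571] [ 0.765 -0.644] [ 0.022 -0.009  0.002 -0.     0.001  0.001]
```

View pics/wL.png

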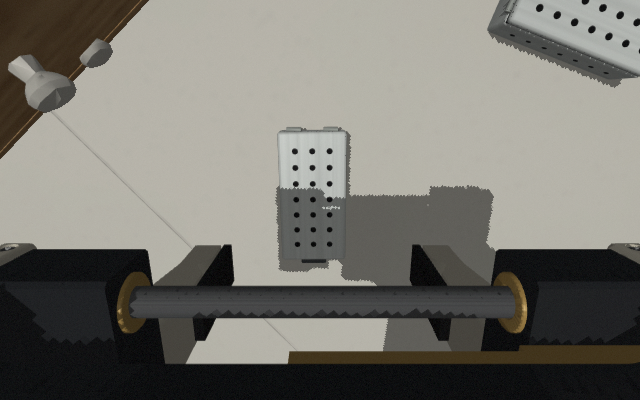

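The left flat case is upright in the view: hinges at the far end (about 313,129), clasp at the near end (314,262), centre hole about (313,199). I'll measure it from its holes, then look at the deep case.

Add to h.py:
```python
import cv2
def holes(im,w,box,z):
    u0,v0,u1,v1=box; g=cv2.cvtColor(im,cv2.COLOR_RGB2GRAY)[v0:v1,u0:u1]
    bh=cv2.morphologyEx(g,cv2.MORPH_BLACKHAT,cv2.getStructuringElement(cv2.MORPH_ELLIPSE,(13,13)))
    n,l,st,c=cv2.connectedComponentsWithStats((bh>35).astype(np.uint8))
    c=np.array([c[i] for i in range(1,n) if 8<st[i,4]<90 and st[i,2]<12 and st[i,3]<12])+[u0,v0]
    X=np.array([onz(w,*k,z)[:2] for k in c])
    m=X.mean(0);_,_,V=np.linalg.svd(X-m);a=np.arctan2(V[0,1],V[0,0]); a-=np.pi*round(a/np.pi)
    q=(X-m)@np.c_[[np.cos(a),np.sin(a)],[-np.sin(a),np.cos(a)]]
    (mx,my),_,ang=cv2.minAreaRect(X.astype(np.float32)); 
    return len(X),m.round(4),np.round([mx,my],4),round(a,4),np.ptp(q,axis=0).round(4),c
```

Run:
```python
from h import *
im=cv2.imread("pics/wL.png")[:,:,::-1].copy();w=np.load("wL.npy",allow_pickle=True).item()
r=holes(im,w,(283,140,343,253),.02);print(r[:5]);c=r[5]
m=c[np.argmin(abs(c-[313,199]).sum(1))];print(m,"mid vs top view tri",tri([(w,*m),(camera_params("top"),243.8,211.2)]),onz(w,*m,.02))
p,Q=tool();d=np.array([.514,.013,0.17])-p;print("to M",(Q.T@d).round(3),"turn",-.547+np.arctan2(Q[1,0],Q[0,0]))
```

```text
(20, array([0.538 , 0.2604]), array([0.5376, 0.2599]), np.float64(-0.693), array([0.0812, 0.0281]))
[312.5 199. ] mid vs top view tri [0.53505707 0.25802297 0.01021653] [0.53763032 0.25977234 0.02      ]
to M [ 0.137  0.197 -0.013] turn -1.2449839338052295
```

Converted, 0.197 m / 0.8 = 0.2463, 0.137 m / 0.8 = 0.1713, -1.245 rad / 4 = -0.3113.

send_path([
  [[0.1713, 0.2463, -0.0163, -0.3113, 1], [0.1713, 0.2463, -0.0163, -0.3113, 1], [0.1713, 0.2463, -0.0163, -0.3113, 1], [0.1713, 0.2463, -0.0163, -0.3113, 1], [0.1713, 0.2463, -0.0163, -0.3113, 1], [0.1713, 0.2463, -0.0163, -0.3113, 1], [0.1713, 0.2463, -0.0163, -0.3113, 1], [0.1713, 0.2463, -0.0163, -0.3113, 1], [0.1713, 0.2463, -0.0163, -0.3113, 1]],
])

```text
time_s: 2.52
position: [0.514, 0.0137, 0.1708]
ee_rot: [0.963, 0.269, 0.0, -0.0]
wrist_force: [0.1, -0.2, -0.8]
grip_width: 1.002
grasp_force: 0.0
```

Run:
```python
from h import *
p,Q=tool();w=camera_params("wrist");im=camera("wrist");cv2.imwrite("pics/wM.png",im[:,:,::-1]);np.save("wM.npy",w)
print(p.round(4),Q.round(3)[:2,0],arm.get_obs()["joint_positions"].round(2))
d=np.array([.478,-.264,0.157])-p;print("to R",(Q.T@d).round(3),"turn",-.045+np.arctan2(Q[1,0],Q[0,0]))
```

```text
[0.514  0.0137 0.1708] [0.855 0.519] [ 0.41  0.15 -0.43 -0.   -0.99  1.71]
to R [-0.175  0.219  0.014] turn 0.500661034352976
```

View pics/wM.png

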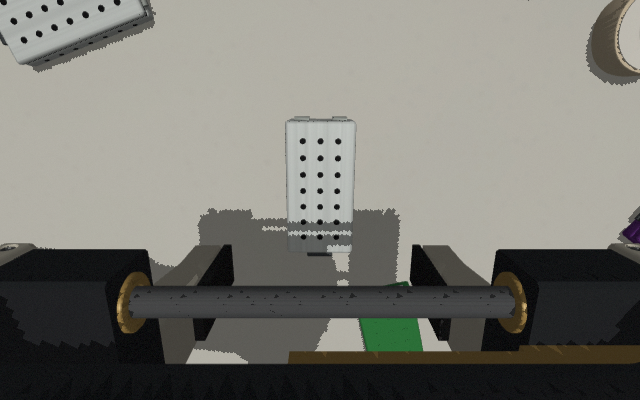

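The deep-case candidate lies at (320,190) with its clasp near (319,254). I'll check its height from the scale of its hole pattern.

Run:
```python
from h import *
im=cv2.imread("pics/wM.png")[:,:,::-1].copy();w=np.load("wM.npy",allow_pickle=True).item()
for z in(.02,.038):
    r=holes(im,w,(290,130,350,245),z);print(z,r[:5])
print(r[5].round(1).tolist())
t=camera_params("top");print(tri([(w,320,190.5),(t,306.6,215.4)]), tri([(w,320,190.5),(camera_params("scene"),294.3,217.1)]))
```

```text
0.02 (18, array([0.5175, 0.0183]), array([0.5133, 0.0158]), np.float64(0.5377), array([0.0864, 0.03  ]))
0.038 (18, array([0.5212, 0.0205]), array([0.5173, 0.0182]), np.float64(0.5377), array([0.0812, 0.0282]))
[[302.2, 140.7], [320.1, 140.9], [337.9, 141.0], [302.5, 157.6], [320.0, 157.9], [337.5, 158.1], [302.5, 174.4], [319.9, 174.4], [337.1, 174.7], [302.5, 190.5], [319.6, 190.5], [336.7, 190.7], [302.8, 206.2], [319.5, 206.5], [336.5, 206.5], [303.2, 236.5], [319.4, 236.7], [335.6, 236.3]]
[0.51290394 0.01522758 0.01696492] [0.51799292 0.01565352 0.03354896]
```

Converted, 0.219 m / 0.8 = 0.2738, -0.175 m / 0.8 = -0.2188, 0.5 rad / 4 = 0.125.

send_path([
  [[-0.2188, 0.2738, 0.0175, 0.125, 1], [-0.2188, 0.2738, 0.0175, 0.125, 1], [-0.2188, 0.2738, 0.0175, 0.125, 1], [-0.2188, 0.2738, 0.0175, 0.125, 1], [-0.2188, 0.2738, 0.0175, 0.125, 1], [-0.2188, 0.2738, 0.0175, 0.125, 1], [-0.2188, 0.2738, 0.0175, 0.125, 1]],
])

```text
time_s: 3.45
position: [0.4786, -0.265, 0.1565]
ee_rot: [1.0, 0.023, -0.0, -0.0]
wrist_force: [0.3, -0.2, -1.0]
grip_width: 1.003
grasp_force: 0.0
```

Run:
```python
from h import *
p,Q=tool();w=camera_params("wrist");im=camera("wrist");cv2.imwrite("pics/wR.png",im[:,:,::-1]);np.save("wR.npy",w)
print(p.round(4),Q.round(3)[:2,0],arm.get_obs()["joint_positions"].round(2))
```

```text
[ 0.4786 -0.265   0.1565] [0.999 0.046] [-0.15  0.22 -0.38 -0.   -0.97  1.76]
```

View pics/wR.png

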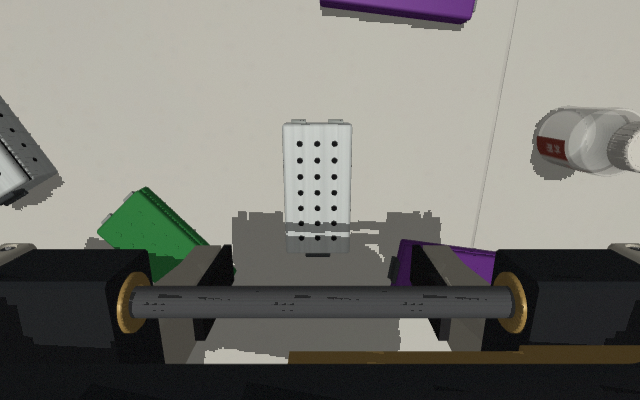

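The right case is at (317,192) with its clasp near (317,255) and hinges at the far end; the bottle is well away to the right. The deep case's hole span at z=0.038 is 81.2 mm, the same as the flat case's at 0.02, so the middle case is confirmed as the deep one.

Run:
```python
from h import *
im=cv2.imread("pics/wR.png")[:,:,::-1].copy();w=np.load("wR.npy",allow_pickle=True).item()
r=holes(im,w,(287,135,347,247),.02);print(r[:5]);print(len(r[5]))
# clasp/hinge edges in wL,wM,wR check: predicted face corners for the centre,yaw
for n,c,a,z in(("wL",(.5376,.2598),-.693,.02),("wM",(.5173,.0182),.5377,.038),("wR",r[2],r[3],.02)):
    w=np.load(n+".npy",allow_pickle=True).item();x=np.array([np.cos(a),np.sin(a)]);y=np.array([-x[1],x[0]])
    print(n,[np.round(proj(w,np.append(c+s*.056*x+k*.028*y,z)),0).tolist() for s in(1,-1) for k in(1,-1)])
p,Q=tool();d=np.append(r[2],.014)-p;print("to grasp",(Q.T@d).round(4),"turn",-r[3]+np.arctan2(Q[1,0],Q[0,0]))
```

```text
(18, array([ 0.4852, -0.2603]), array([ 0.4805, -0.2605]), np.float64(0.0473), array([0.0814, 0.0281]))
18
wL [[276.0, 131.0], [347.0, 131.0], [282.0, 260.0], [345.0, 260.0]]
wM [[284.0, 120.0], [356.0, 121.0], [287.0, 253.0], [351.0, 253.0]]
wR [[281.0, 124.0], [352.0, 124.0], [285.0, 254.0], [349.0, 254.0]]
to grasp [ 0.0019 -0.004   0.1426] turn -0.000301775514589854
```

The predicted outlines match the images. Descend on the right case and grip.

Converted, 0.142 m / 0.8 = 0.1775, 0.13 m / 0.8 = 0.1625.

send_path([
  [[0.0025, -0.005, 0.075, 0, 1], [0.0025, -0.005, 0.1375, 0, 1], [0.0025, -0.005, 0.1625, 0, 1], [0.0025, -0.005, 0.1775, 0, 1], [0.0025, -0.005, 0.1775, 0, 1], [0.0025, -0.005, 0.1775, 0, 0], [0.0025, -0.005, 0.1775, 0, 0], [0.0025, -0.005, 0.1775, 0, 0], [0.0025, -0.005, 0.1775, 0, 0]],
])

```text
time_s: 4.62
position: [0.4806, -0.2613, 0.015]
ee_rot: [1.0, 0.024, 0.0, 0.0]
wrist_force: [-1.2, 0.4, 3.5]
grip_width: 0.639
grasp_force: 30.0
```

Run:
```python
from h import *
p,Q=tool();a=np.arctan2(Q[1,0],Q[0,0]);d=np.array([.5173,.0182,.115])-p;print((Q.T@d).round(4),"turn",-.5377+a)
```

```text
[ 0.0499 -0.2774 -0.1   ] turn -0.49059700957008967
```

Converted, -0.2774 m / 0.8 = -0.3468, -0.265 m / 0.8 = -0.3313, -0.4906 rad / 4 = -0.1227.

send_path([
  [[0, 0, -0.025, 0, 0], [0, 0, -0.075, 0, 0], [0, 0, -0.125, 0, 0], [0.0088, -0.05, -0.125, -0.0175, 0], [0.0213, -0.1125, -0.125, -0.0425, 0], [0.0325, -0.1813, -0.125, -0.0675, 0], [0.045, -0.25, -0.125, -0.09, 0], [0.0538, -0.3, -0.125, -0.1075, 0], [0.06, -0.3313, -0.125, -0.1175, 0], [0.0625, -0.3468, -0.125, -0.1227, 0]],
])

```text
time_s: 5.88
position: [0.5171, 0.0195, 0.1145]
ee_rot: [0.964, 0.267, -0.0, -0.0]
wrist_force: [0.7, 0.1, -1.5]
grip_width: 0.635
grasp_force: 30.0
```

Run:
```python
from h import *
p,Q=tool();a=np.arctan2(Q[1,0],Q[0,0]);w=camera_params("wrist");im=camera("wrist");cv2.imwrite("pics/held.png",im[:,:,::-1])
d=np.array([.5173,.0182,.054])-p;print((Q.T@d).round(4),"turn",-.5377+a,arm.get_obs()["grip_width"])
```

```text
[-0.0005  0.0012  0.0605] turn 0.00218629322803654 0.6360535512247298
```

View pics/held.png

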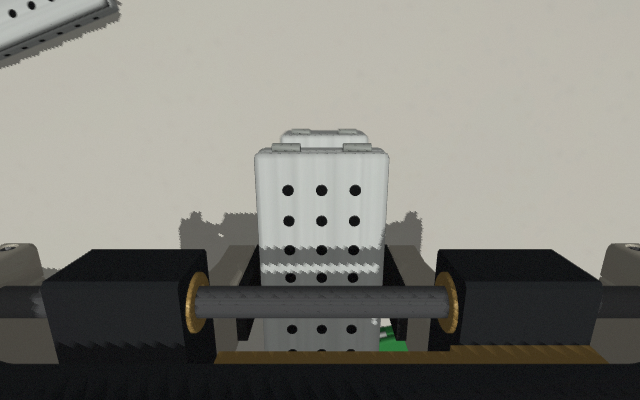

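Run:
```python
from h import *
p,Q=tool();w=camera_params("wrist")
f=lambda u,v,z:(Q.T@(onz(w,u,v,z)-p))[:2].round(4)
print("held far edge L,R",f(255,151,.1195),f(389,151,.1195),"deep far edge",f(280,134,.038),f(369,134,.038),"holes held",f(321.5,190,.1195),f(321,277,.1195))
```

```text
held far edge L,R [ 0.0573 -0.0276] [0.0573 0.0266] deep far edge [ 0.0563 -0.0267] [0.0563 0.0291] holes held [ 0.041  -0.0007] [ 0.0006 -0.0009]
```

Converted, 0.055 m / 0.8 = 0.0688, 0.0012 m / 0.8 = 0.0015, 0.002 rad / 4 = 0.0005.

send_path([
  [[-0.0006, 0.0015, 0.025, 0.0005, 0], [-0.0006, 0.0015, 0.05, 0.0005, 0], [-0.0006, 0.0015, 0.0625, 0.0005, 0], [-0.0006, 0.0015, 0.0688, 0.0005, 0], [-0.0006, 0.0015, 0.0688, 0.0005, 0]],
])

```text
time_s: 6.55
position: [0.5175, 0.0168, 0.0596]
ee_rot: [0.964, 0.265, -0.0, 0.0]
wrist_force: [0.6, -0.0, -0.9]
grip_width: 0.636
grasp_force: 30.0
```

Run:
```python
from h import *
p,Q=tool();a=np.arctan2(Q[1,0],Q[0,0])
d=np.array([.5173,.0182,.053])-p;print((Q.T@d).round(4),"turn",-.5377+a)
```

```text
[ 0.0006 -0.0013  0.0066] turn -0.00227875772511299
```

Converted, 0.0066 m / 0.8 = 0.0083, -0.0006 m / 0.8 = -0.0008.

send_path([
  [[0, -0.0008, 0, 0, 0], [0, -0.0008, 0.0025, 0, 0], [0, -0.0008, 0.005, 0, 0], [0, -0.0008, 0.0069, 0, 0], [0, -0.0008, 0.0078, 0, 0], [0, -0.0008, 0.0083, 0, 0], [0, -0.0008, 0.0083, 0, 0]],
])

```text
time_s: 7.42
position: [0.5171, 0.0175, 0.053]
ee_rot: [0.964, 0.265, 0.0, 0.0]
wrist_force: [0.2, -1.0, -0.7]
grip_width: 0.635
grasp_force: 30.0
```

Converted, 0.0008 m / 0.8 = 0.001, 0.0004 m / 0.8 = 0.0005.

send_path([
  [[0, 0, 0.0005, 0, 0], [0, 0, 0.001, 0, 0], [0, 0, 0.001, 0, 0]],
])

```text
time_s: 7.8
position: [0.5171, 0.0175, 0.053]
ee_rot: [0.964, 0.265, 0.0, 0.0]
wrist_force: [-4.4, 0.6, 10.2]
grip_width: 0.64
grasp_force: 30.0
```

Contact, at 10 N. Release slowly, then back off upward.

Converted, -0.118 m / 0.8 = -0.1475, -0.06 m / 0.8 = -0.075.

send_path([
  [[0, 0, -0.0006, 0, 0.66], [0, 0, -0.0006, 0, 0.75], [0, 0, -0.0006, 0, 1], [0, 0, -0.0006, 0, 1], [0, 0, -0.025, 0, 1], [0, 0, -0.075, 0, 1], [0, 0, -0.1475, 0, 1], [0, 0, -0.1475, 0, 1], [0, 0, -0.1475, 0, 1]],
])

```text
time_s: 8.93
position: [0.5168, 0.0175, 0.1701]
ee_rot: [0.964, 0.265, 0.0, -0.0]
wrist_force: [0.1, -0.5, -1.1]
grip_width: 1.0
grasp_force: 0.0
```

Run:
```python
from h import *
p,Q=tool();w=camera_params("wrist");im=camera("wrist");cv2.imwrite("pics/s1.png",im[:,:,::-1]);np.save("s1.npy",w)
r=holes(im,w,(275,110,360,245),.058);print(p.round(4),r[:5],arm.get_obs()["grip_width"])
a=np.arctan2(Q[1,0],Q[0,0]);d=np.array([.5376,.2598,.157])-p;print("to L",(Q.T@d).round(4),"turn",.693+a)
```

```text
[0.5168 0.0175 0.1701] (15, array([0.5287, 0.0252]), array([0.5287, 0.0253]), np.float64(0.537), array([0.0541, 0.0282])) 1.0004177662456932
to L [ 0.1415 -0.1977  0.0133] turn 1.2285716784186935
```

View pics/s1.png

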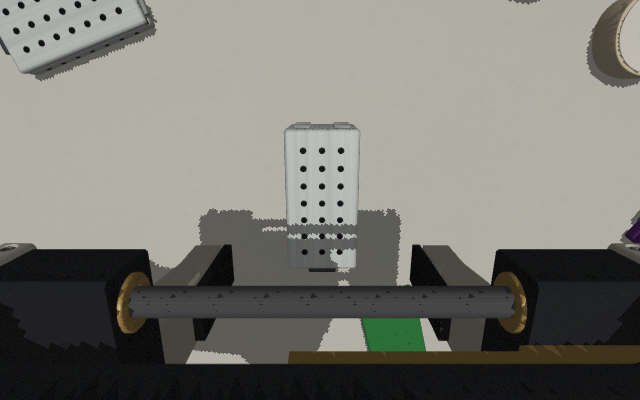

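The flat case sits flush on the deep one: holes centred on (322,204), clasp at the near end (322,269) like the deep case's. Its measured centre is (0.5171, 0.0184), yaw 0.537. Now the left case.

Converted, -0.1977 m / 0.8 = -0.2471, 0.1415 m / 0.8 = 0.1769, 1.2286 rad / 4 = 0.3072.

send_path([
  [[0.1769, -0.2471, 0.0163, 0.3072, 1], [0.1769, -0.2471, 0.0163, 0.3072, 1], [0.1769, -0.2471, 0.0163, 0.3072, 1], [0.1769, -0.2471, 0.0163, 0.3072, 1], [0.1769, -0.2471, 0.0163, 0.3072, 1], [0.1769, -0.2471, 0.0163, 0.3072, 1], [0.1769, -0.2471, 0.0163, 0.3072, 1], [0.1769, -0.2471, 0.0163, 0.3072, 1], [0.1769, -0.2471, 0.0163, 0.3072, 1]],
])

```text
time_s: 10.1
position: [0.5376, 0.2595, 0.1562]
ee_rot: [0.941, -0.338, -0.0, 0.001]
wrist_force: [0.3, -0.3, -0.4]
grip_width: 0.996
grasp_force: 0.0
```

Run:
```python
from h import *
p,Q=tool();w=camera_params("wrist");im=camera("wrist");cv2.imwrite("pics/wL2.png",im[:,:,::-1])
r=holes(im,w,(278,140,358,247),.02);print(p.round(4),r[:5],r[5].round(0).tolist())
a=np.arctan2(Q[1,0],Q[0,0]);d=np.array([.5376,.2598,.015])-p;print((Q.T@d).round(4),"turn",.693+a)
```

```text
[0.5376 0.2595 0.1562] (20, array([0.5381, 0.2602]), array([0.5376, 0.2597]), np.float64(-0.6925), array([0.0811, 0.0282])) [[304.0, 146.0], [321.0, 146.0], [339.0, 146.0], [304.0, 163.0], [322.0, 162.0], [338.0, 162.0], [304.0, 179.0], [321.0, 179.0], [338.0, 179.0], [305.0, 195.0], [321.0, 195.0], [305.0, 210.0], [321.0, 210.0], [338.0, 210.0], [305.0, 225.0], [321.0, 225.0], [338.0, 225.0], [305.0, 240.0], [321.0, 240.0], [337.0, 240.0]]
[-0.0002 -0.0005  0.1412] turn 0.0028934579933078686
```

Converted, 0.141 m / 0.8 = 0.1763, 0.13 m / 0.8 = 0.1625.

send_path([
  [[0, 0, 0.075, 0, 1], [0, 0, 0.1375, 0, 1], [0, 0, 0.1625, 0, 1], [0, 0, 0.1763, 0, 1], [0, 0, 0.1763, 0, 1], [0, 0, 0.1763, 0, 0], [0, 0, 0.1763, 0, 0], [0, 0, 0.1763, 0, 0], [0, 0, 0.1763, 0, 0]],
])

```text
time_s: 11.28
position: [0.5379, 0.2598, 0.0166]
ee_rot: [0.941, -0.339, 0.0, -0.0]
wrist_force: [-1.0, -0.2, 2.7]
grip_width: 0.637
grasp_force: 30.0
```

Run:
```python
from h import *
p,Q=tool();a=np.arctan2(Q[1,0],Q[0,0]);d=np.array([.5173,.0183,.125])-p;print((Q.T@d).round(4),"turn",-.5377+a)
```

```text
[ 0.1384  0.199  -0.1085] turn -1.2304104709571568
```

Converted, 0.189 m / 0.8 = 0.2363, 0.058 m / 0.8 = 0.0725, -1.17 rad / 4 = -0.2925.

send_path([
  [[0, 0, -0.025, 0, 0], [0, 0, -0.075, 0, 0], [0, 0, -0.1356, 0, 0], [0.025, 0.0375, -0.1356, -0.045, 0], [0.05, 0.0725, -0.1356, -0.09, 0], [0.075, 0.1088, -0.1356, -0.135, 0], [0.1, 0.145, -0.1356, -0.18, 0], [0.125, 0.1813, -0.1356, -0.225, 0], [0.15, 0.2163, -0.1356, -0.265, 0], [0.1638, 0.2363, -0.1356, -0.2925, 0]],
])

```text
time_s: 12.52
position: [0.5172, 0.0291, 0.1245]
ee_rot: [0.971, 0.238, -0.0, -0.0]
wrist_force: [-0.4, -0.3, -1.6]
grip_width: 0.631
grasp_force: 30.0
```

send_path([
  [[0.0093, 0.0125, 0, -0.015, 0], [0.0093, 0.0125, 0, -0.015, 0], [0.0093, 0.0125, 0, -0.015, 0]],
])

```text
time_s: 12.9
position: [0.5287, 0.0253, 0.1244]
ee_rot: [0.964, 0.265, -0.0, -0.0]
wrist_force: [0.4, -0.7, -1.8]
grip_width: 0.631
grasp_force: 30.0
```

Run:
```python
from h import *
p,Q=tool();a=np.arctan2(Q[1,0],Q[0,0]);w=camera_params("wrist");im=camera("wrist");cv2.imwrite("pics/held2.png",im[:,:,::-1]);np.save("held2.npy",w)
d=np.array([.5173,.0183,.0746])-p;print((Q.T@d).round(4),"turn",-.5377+a,p.round(4))
```

```text
[-0.0133  0.0002  0.0498] turn -0.0018898896012281563 [0.5287 0.0253 0.1244]
```

View pics/held2.png

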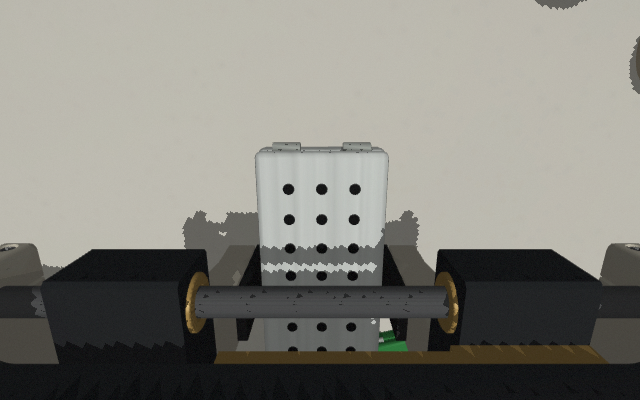

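The held case is square and centred across (256–388 at row 152). Its middle hole is about (321,275), roughly 1 mm further forward in the grip than before. I still need to move back 14 mm, then descend.

Converted, 0.045 m / 0.8 = 0.0563, 0.04 m / 0.8 = 0.05, -0.002 rad / 4 = -0.0005.

send_path([
  [[-0.0175, 0.0006, 0, -0.0005, 0], [-0.0175, 0.0006, 0.0188, -0.0005, 0], [-0.0175, 0.0006, 0.0375, -0.0005, 0], [-0.0175, 0.0006, 0.05, -0.0005, 0], [-0.0175, 0.0006, 0.0563, -0.0005, 0], [-0.0175, 0.0006, 0.0563, -0.0005, 0]],
])

```text
time_s: 13.7
position: [0.5172, 0.0175, 0.0792]
ee_rot: [0.964, 0.266, -0.0, 0.0]
wrist_force: [-0.2, 0.1, -1.3]
grip_width: 0.638
grasp_force: 30.0
```

Run:
```python
from h import *
p,Q=tool();a=np.arctan2(Q[1,0],Q[0,0])
d=np.array([.5173,.0183,.0746])-p;print((Q.T@d).round(4),"turn",-.5377+a)
```

```text
[ 0.0004 -0.0006  0.0046] turn 0.0014529542270794726
```

Converted, 0.0046 m / 0.8 = 0.0058, 0.0043 m / 0.8 = 0.0054.

send_path([
  [[-0.0006, 0, 0.0025, 0, 0], [-0.0006, 0, 0.004, 0, 0], [-0.0006, 0, 0.0049, 0, 0], [-0.0006, 0, 0.0054, 0, 0], [-0.0006, 0, 0.0058, 0, 0], [-0.0006, 0, 0.0058, 0, 0]],
])

```text
time_s: 14.45
position: [0.5169, 0.0173, 0.0751]
ee_rot: [0.964, 0.266, 0.0, -0.0]
wrist_force: [0.2, 0.1, -2.0]
grip_width: 0.64
grasp_force: 30.0
```

Converted, 0.0008 m / 0.8 = 0.001, 0.0004 m / 0.8 = 0.0005.

send_path([
  [[0, 0, 0.0005, 0, 0], [0, 0, 0.001, 0, 0], [0, 0, 0.001, 0, 0]],
])

```text
time_s: 14.82
position: [0.5169, 0.0173, 0.0746]
ee_rot: [0.964, 0.266, 0.0, 0.0]
wrist_force: [-2.2, 1.0, 4.8]
grip_width: 0.638
grasp_force: 30.0
```

Contact at 4.8 N: release and retreat.

Converted, -0.12 m / 0.8 = -0.15, -0.06 m / 0.8 = -0.075.

send_path([
  [[0, 0, -0.0004, 0, 0.66], [0, 0, -0.0004, 0, 0.75], [0, 0, -0.0004, 0, 1], [0, 0, -0.0004, 0, 1], [0, 0, -0.025, 0, 1], [0, 0, -0.075, 0, 1], [0, 0, -0.15, 0, 1], [0, 0, -0.15, 0, 1], [0, 0, -0.15, 0, 1]],
])

```text
time_s: 15.95
position: [0.5166, 0.0174, 0.1943]
ee_rot: [0.964, 0.266, 0.0, -0.0]
wrist_force: [-0.5, 0.7, -0.7]
grip_width: 0.997
grasp_force: 0.0
```

Run:
```python
from h import *
p,Q=tool();w=camera_params("wrist");im=camera("wrist");cv2.imwrite("pics/s2.png",im[:,:,::-1])
r=holes(im,w,(275,110,365,250),.078);print(p.round(4),r[:5]);n=len(r[5])
for u,v in ((284,0),): pass
print([np.round(k,0).tolist() for k in r[5][::3]])
s=camera("scene");t=camera("top")
f=lambda im,c,r:cv2.resize(im[r-30:r+30,c-30:c+30,::-1],(250,250),interpolation=cv2.INTER_CUBIC)
cv2.imwrite("pics/fin.png",np.hstack([cv2.resize(im[100:300,220:420,::-1],(250,250)),f(s,294,212),f(t,306,215)]))
```

```text
[0.5166 0.0174 0.1943] (17, array([0.5228, 0.0226]), array([0.5174, 0.0184]), np.float64(0.4607), array([0.0821, 0.0322]))
[[303.0, 149.0], [303.0, 167.0], [303.0, 184.0], [304.0, 201.0], [304.0, 218.0], [304.0, 248.0]]
```

View pics/fin.png

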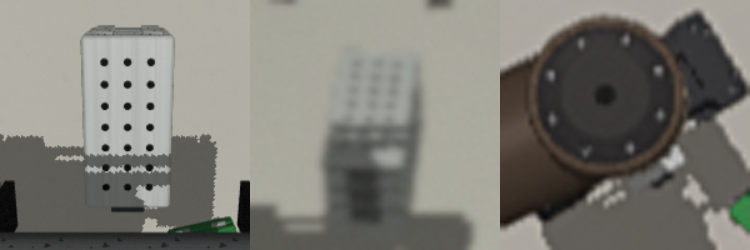

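The three cases are stacked flush with clasps together at the near end. The top case's centre measures (0.5174, 0.0184), and the fitted yaw (0.46) is only skewed by missed holes in one row, since the hole columns run straight.

```bash
python3 -c "
from cell import arm
print(arm.close_job())"
```

```text
the job is handed in; nothing more can be done
None
```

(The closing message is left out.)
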